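# Load the mushroom drier and switch it on

### The arm

A 6-joint arm with a two-finger parallel gripper is mounted at the origin on the work surface. World frame = base frame: x ahead of the robot, y to its left, z up, the work surface at z = 0. Lengths are in m, angles in degrees, forces in N, time in s.
With the tool pointing down it reaches from about 0.325 to 0.85 m from the base axis. Payload 15.5 kg.
Tool frame: the origin (TCP) lies midway between the tips of the shut fingers; the grasp point (between the pads) lies 19 mm behind it; z points along the fingers, y is the line along which they close (so a half turn about z gives the same grasp; the last joint's range is limited). The gripper opens to 91 mm and grips with 3 to 60 N. Pads are 32 mm wide; open, the fingers measure 118 mm over their backs; the gripper's body (76 mm by 178 mm) begins 60 mm behind the grasp point.
Start: joints at [60.934, 28.281, 77.091, -0, 74.628, -5.472], TCP at [0.25, 0.573, 0.214] pointing down, gripper open.
Joint ranges: [-166.48, 166.48], [-47.26, 123.95], [12.59, 153.08], [-70.14, 250.14], [6.76, 159.57], [-176.63, 176.63]. Speed limits (degrees/s): [108.29, 108.29, 147.25, 172.46, 172.46, 172.46].

### API

Orientations are given as a 3x3 rotation matrix whose columns are the frame's x, y, z axes.
In Python, from bench import ctrl gives the robot as it stands. The module is installed in compiled form; this text tells all that it offers. Calls block until the motion is done:
- ctrl.goto(position, orientation): joint-space move of the TCP to a pose.
- ctrl.move_l(position, vel=0.15, ori=None, contact_N=None): straight line of the TCP; ori=None keeps the orientation; vel is the mean speed in m/s. With contact_N (N) it stops when the force on the tool has changed by that much, and returns True; else False.
- ctrl.movej(angles): joint-space move.
- ctrl.command_gripper(opening): opening from 0.0 (shut) to 1.0 (fully open); the grip force is fixed at half the most; returns when the fingers have stopped.
- ctrl.sleep(seconds).
- ctrl.ik(position, orientation): joint angles nearest the present ones, or None.
- ctrl.read_camera(name): name is "side" or "top" or "wrist"; returns the picture (400x640x3 uint8, blue, green, red); there is no depth.
- ctrl.camera_params(name): a dict with "fx", "fy", "cx", "cy" (pixels), "D" ([k1, k2, p1, p2, k3] as OpenCV has them; the pictures are not rectified), "pose" (4x4, takes a point from camera to world coordinates); the wrist camera has in their place "T_tool_cam" (4x4, takes a point from camera to tool coordinates, whose origin is the TCP and whose axes are the flange's). Camera axes: x right, y up, looking along -z (the intrinsics and any distortion apply to the point x, -y, -z); pixel columns grow to the right and rows downward; lengths in m; the calibration is good to about 2 mm. A picture is of the moment at which its call begins: read the wrist's pose just before it. camera_params takes no time and is no camera call.
A pose or a line that the arm cannot do raises ctrl.MotionError and nothing moves.
- ctrl.sign_off(): hands the job in; it is judged then, once.
Readings, each from a call of its own:
- ctrl.current_t(): time.
- ctrl.current_q(): joint angles.
- ctrl.current_dq(): joint speeds.
- ctrl.current_effort(): joint torques, N m.
- ctrl.current_tool_pos(): TCP position.
- ctrl.current_eef_rot(): TCP orientation.
- ctrl.current_contact_force(): force on the tool from outside, world axes, zero at the start.
- ctrl.current_wrist_torque(): the same for the moment, N m.
- ctrl.current_grip_width(): opening from 0.0 (shut) to 1.0 (fully open).
- ctrl.current_grasp_force(): force on a finger pad.
Only numpy, scipy, OpenCV 4.12 (cv2) and the standard library are available. Lean on these libraries where they do the work, as an engineer would, in place of code of your own. Each camera call takes 0.05 s, during which the arm holds its last target. There are 200 camera calls.

### The job

Take every shiitake out of the grey harvest bin and lay them all in the tray of the white drier. Then lower the vented cover over the drier's two locating pins until it lies flush on the rim, let go of it, and finally push the green-tipped switch all the way over to start the drier. Leave the other things on the table alone.

Things in the scene. Friction and masses are not known exactly. Their poses are not given: they have to be found in the camera images.
- bin: Grey open harvest bin, fixed to the table, 260 (along its own x) x 190 (y) x 55 mm high, walls and floor 5 mm thick; the loose shiitake start in it, standing caps down. Origin: centre of its underside, z up.
- drier: White drier, fixed to the table. Housing 260 (own x) x 150 (y) x 70 mm high with an open tray well on top. Origin: centre of the housing's underside, z up. The grey console of its switch, 60 x 90 x 45 mm high, adjoins the housing's +x end (x from 130 to 190 mm).
- tray_floor (a point): Centre of the floor of the drier's tray well, 8 mm above the table. The well is 200 (drier's x) x 130 (y) mm; its flat rim is 70 mm above the table, 62 mm above this floor.
- pin_a (a point): Foot, on the rim, of the locating pin at the drier's +x end (x = 115, y = 0, z = 70 mm in the drier's frame): dark steel, 10 mm thick, 18 mm tall, tapered over its upper 8 mm.
- pin_b (a point): The same for the like pin at the drier's -x end (x = -115 mm).
- cover_grip (a point): Loose vented aluminium cover, 260 (own x) x 150 (y) x 6 mm, 0.4 kg; two round 13 mm holes at x = +115 and -115 mm, y = 0, fit over the pins, either way round. Its raised black bar handle runs along x: 84 long, 16 wide (y), 20 mm high, 29 mm clear over the plate, on posts 36 mm either side of the middle. This point: the bar's centre, 45 mm above the plate's underside; z up.
- switch (a joint): Angle of the drier's switch lever: 0 = off, leaning to the drier's -y side; 1.0 rad = fully on, leaning to the drier's +y side. Starts between 0 and 0.2. It stays where it is left and needs about 1 N at its tip.
- switch_tip (a point): Centre of the green ball, 26 mm across, at the tip of the switch lever. The lever's 10 mm rod is 80 mm long from its pivot, which lies at x = 160, y = 0, z = 67 mm in the drier's frame; it swings in the drier's y-z plane through the upright.
- m0_mid (a point): Loose shiitake (may be absent), 50 mm tall, about 30 g: brown cap 46 mm across and 16 mm thick with its domed side down, a cream stem 16 mm thick and 34 mm long standing up from it. This point is on its axis half-way up, 25 mm from the cap's flat crown; z runs along the stem away from the cap.
- m1_mid (a point): Loose shiitake (may be absent), 50 mm tall, about 30 g: brown cap 46 mm across and 16 mm thick with its domed side down, a cream stem 16 mm thick and 34 mm long standing up from it. This point is on its axis half-way up, 25 mm from the cap's flat crown; z runs along the stem away from the cap.
- m2_mid (a point): Loose shiitake (may be absent), 50 mm tall, about 30 g: brown cap 46 mm across and 16 mm thick with its domed side down, a cream stem 16 mm thick and 34 mm long standing up from it. This point is on its axis half-way up, 25 mm from the cap's flat crown; z runs along the stem away from the cap.
- m3_mid (a point): Loose shiitake (may be absent), 50 mm tall, about 30 g: brown cap 46 mm across and 16 mm thick with its domed side down, a cream stem 16 mm thick and 34 mm long standing up from it. This point is on its axis half-way up, 25 mm from the cap's flat crown; z runs along the stem away from the cap.
- m4_mid (a point): Loose shiitake (may be absent), 50 mm tall, about 30 g: brown cap 46 mm across and 16 mm thick with its domed side down, a cream stem 16 mm thick and 34 mm long standing up from it. This point is on its axis half-way up, 25 mm from the cap's flat crown; z runs along the stem away from the cap.
- m5_mid (a point): Loose shiitake (may be absent), 50 mm tall, about 30 g: brown cap 46 mm across and 16 mm thick with its domed side down, a cream stem 16 mm thick and 34 mm long standing up from it. This point is on its axis half-way up, 25 mm from the cap's flat crown; z runs along the stem away from the cap.
- block: Bystander: tan substrate block with mushrooms on it, 100 x 130 x 110 mm; do not touch. Origin: centre of the underside.
- sprayer: Bystander: white bottle, 68 mm thick, 170 mm tall; do not touch. Origin: centre of the underside.
- punnet: Bystander: empty blue punnet, 170 x 120 x 60 mm; do not touch. Origin: centre of the underside.
- brush: Bystander: hand brush lying on the table; do not touch. Origin: middle of its underside.

How it is judged (in metres and radians):
On the way, in this order (a step that is already met when the one before it is completed fails the run):
1. every shiitake present lies in the drier's tray (x of m0_mid in the frame of drier between -0.1 and 0.1 m and y of m0_mid in the frame of drier between -0.065 and 0.065 m and z of m0_mid in the frame of drier between 0 and 0.06 m and x of m1_mid in the frame of drier between -0.1 and 0.1 m and y of m1_mid in the frame of drier between -0.065 and 0.065 m and z of m1_mid in the frame of drier between 0 and 0.06 m and x of m2_mid in the frame of drier between -0.1 and 0.1 m and y of m2_mid in the frame of drier between -0.065 and 0.065 m and z of m2_mid in the frame of drier between 0 and 0.06 m and x of m3_mid in the frame of drier between -0.1 and 0.1 m and y of m3_mid in the frame of drier between -0.065 and 0.065 m and z of m3_mid in the frame of drier between 0 and 0.06 m and x of m4_mid in the frame of drier between -0.1 and 0.1 m and y of m4_mid in the frame of drier between -0.065 and 0.065 m and z of m4_mid in the frame of drier between 0 and 0.06 m and x of m5_mid in the frame of drier between -0.1 and 0.1 m and y of m5_mid in the frame of drier between -0.065 and 0.065 m and z of m5_mid in the frame of drier between 0 and 0.06 m), for 0.2 s.
2. the cover lies flush on the rim over both pins and is let go (horizontal distance between cover_grip and drier below 0.005 m and angle between the x axis of cover_grip and the x axis of drier, either way round below 0.05 rad and z of cover_grip in the frame of drier between 0.1115 and 0.118 m and angle between cover_grip's own z axis and vertical below 0.025 rad and contact force between the fingers and cover below 0.1 N), for 0.2 s.
3. the switch is pushed over to on (value of joint switch above 0.8 rad), for 0.2 s.
At the end, for the whole second after the job is handed in: Every shiitake present is in the tray well (its middle within the well and below the rim); the cover is over both pins, within 5 mm of centred, lined up within 0.05 rad, flat within 0.025 rad and its underside within 3 mm of the rim; it is at rest; the switch is past 0.8 rad (all of step 1 and horizontal distance between cover_grip and drier below 0.005 m and angle between the x axis of cover_grip and the x axis of drier, either way round below 0.05 rad and z of cover_grip in the frame of drier between 0.1115 and 0.118 m and angle between cover_grip's own z axis and vertical below 0.025 rad and value of joint switch above 0.8 rad and linear speed of cover below 0.02 m/s); the robot touches nothing.
It fails at once if the block is shifted more than 3 cm (distance of block from where it was at the start of the episode above 0.03 m).
It fails at once if the sprayer is shifted more than 3 cm (distance of sprayer from where it was at the start of the episode above 0.03 m).
It fails at once if the punnet is shifted more than 3 cm (distance of punnet from where it was at the start of the episode above 0.03 m).
It fails at once if the brush is shifted more than 3 cm (distance of brush from where it was at the start of the episode above 0.03 m).
Of m0, m1, m2, m3, m4, m5 only 4 to 6 are there at a start; the rules pass over those that are not, and their reading is None.
At some moment in a run one of m0, m1, m2, m3, m4, m5, cover may be knocked a few centimetres aside while the robot is not near it.
Once in a run the grip may slacken for a moment while it holds something.
It also fails if it takes over 210 s, if anything falls off the work surface, if the arm or the gripper's body presses on something with over 40 N, if the wrist force passes 120 N, or if a joint passes its speed limit or range.

## Working session

There is one attempt and no reset: what is moved stays moved. The work goes in short steps, each a Python script; the robot and the scene stay as the last script left them, time stands still between calls to the robot, and variables do not carry over. Pictures are saved under pics/ and viewed, at most 14 in all, crops included, and the job is handed in when it is done.

```bash
mkdir -p pics
python3 - <<'E'
from bench import ctrl
import cv2,numpy as np
np.set_printoptions(precision=4,suppress=True)
for n in("top","side"):
    cv2.imwrite(f"pics/{n}0.png",ctrl.read_camera(n))
for n in("top","side","wrist"):print(n,ctrl.camera_params(n))
print(ctrl.current_eef_rot(),ctrl.current_t())
E
```

```text
top {'fx': 508.68302038575183, 'fy': 508.68302038575183, 'cx': 322.6232818519639, 'cy': 196.71631088834198, 'D': array([-0.0633,  0.    ,  0.    ,  0.    ,  0.    ]), 'pose': array([[-0.0143,  0.9913, -0.1308,  0.3402],
       [-0.9999, -0.0144,  0.0005,  0.0052],
       [-0.0014,  0.1308,  0.9914,  1.9322],
       [ 0.    ,  0.    ,  0.    ,  1.    ]])}
side {'fx': 360.9293978867706, 'fy': 360.9293978867706, 'cx': 319.0215424601853, 'cy': 204.647809739786, 'D': array([-0.0153,  0.    ,  0.    ,  0.    ,  0.    ]), 'pose': array([[ 0.8264,  0.432 , -0.3611,  0.0673],
       [-0.5629,  0.6472, -0.514 , -0.728 ],
       [ 0.0117,  0.6281,  0.7781,  1.2046],
       [ 0.    ,  0.    ,  0.    ,  1.    ]])}
wrist {'fx': 338.99680820799466, 'fy': 338.99680820799466, 'cx': 321.1337119662612, 'cy': 201.33827045007988, 'D': array([-0.0538,  0.    ,  0.    ,  0.    ,  0.    ]), 'T_tool_cam': array([[ 0.0004,  0.9597,  0.2811,  0.08  ],
       [ 1.    , -0.0004, -0.0001,  0.001 ],
       [ 0.    ,  0.2811, -0.9597, -0.1699],
       [ 0.    ,  0.    ,  0.    ,  1.    ]])}
[[-0.9164  0.4003 -0.0005]
 [ 0.4003  0.9164 -0.0009]
 [ 0.0001 -0.0011 -1.    ]] 0.1
```

View pics/top0.png

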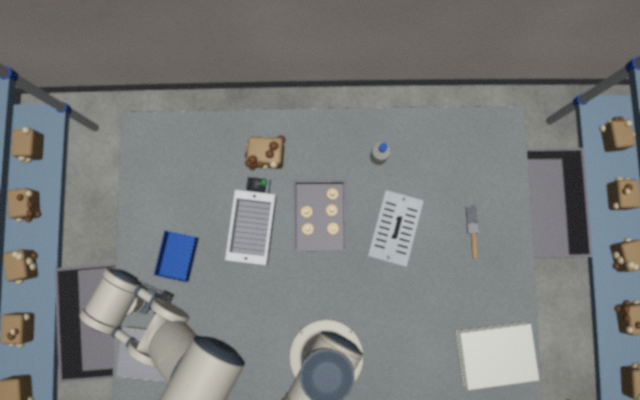

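View pics/side0.png

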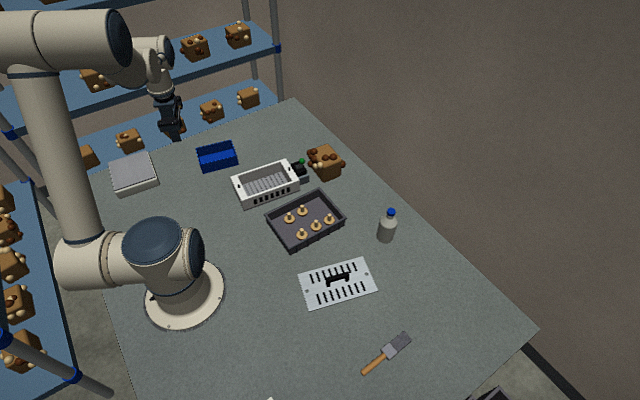

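```bash
cat > h.py <<'E'
from bench import ctrl
import cv2,numpy as np
np.set_printoptions(precision=4,suppress=True)
def R(a):
    a=np.radians(a);c,s=np.cos(a),np.sin(a)
    return np.array([[-s,c,0],[c,s,0],[0,0,-1.]])
def pose(n):
    p=ctrl.camera_params(n)
    if n!="wrist": return p,np.array(p["pose"])
    T=np.eye(4);T[:3,:3]=ctrl.current_eef_rot();T[:3,3]=ctrl.current_tool_pos()
    return p,T@p["T_tool_cam"]
def K(p): return np.array([[p["fx"],0,p["cx"]],[0,p["fy"],p["cy"]],[0,0,1.]])
def snap(n,name):
    p,T=pose(n);im=ctrl.read_camera(n)
    cv2.imwrite(f"pics/{name}.png",im);np.savez(f"pics/{name}.npz",T=T,K=K(p),D=p["D"]);return im
def world(name,px,z):
    d=np.load(f"pics/{name}.npz")
    u=cv2.undistortPoints(np.array(px,float).reshape(-1,1,2),d["K"],d["D"])[:,0]
    r=np.c_[u[:,0],-u[:,1],-np.ones(len(u))]@d["T"][:3,:3].T
    o=d["T"][:3,3];return o+r*((np.asarray(z)-o[2])/r[:,2])[:,None]
def proj(name,P):
    d=np.load(f"pics/{name}.npz")
    c=(np.atleast_2d(P)-d["T"][:3,3])@d["T"][:3,:3]
    return cv2.projectPoints(c*[1,-1,-1],np.zeros(3),np.zeros(3),d["K"],d["D"])[0][:,0]
E
python3 - <<'E'
from h import *
snap("top","top1")
print(world("top1",[(251,227),(320,216),(397,228),(265,152),(381,152),(177,256)],np.array([.07,.05,.045,.1,.17,.06])))
for n,x,y in(("wd",.44,.27),("wb",.46,0),("wc",.41,-.28)):
    ctrl.goto([x,y,.33],R(90));ctrl.sleep(.3);snap(n and "wrist",n)
    print(n,ctrl.current_t(),ctrl.current_q(),ctrl.current_tool_pos())
E
```

```text
[[ 0.4777  0.2687  0.07  ]
 [ 0.5165  0.0151  0.05  ]
 [ 0.468  -0.2705  0.045 ]
 [ 0.7511  0.214   0.1   ]
 [ 0.7294 -0.2045  0.17  ]
 [ 0.375   0.5433  0.06  ]]
wd 1.9 [ 24.9445  13.7095  81.7417   0.0009  84.5635 -65.087 ] [0.4398 0.2703 0.3299]
wb 3.3 [ -7.3777   8.5908  88.4438   0.0014  82.971  -97.4338] [0.4601 0.0005 0.33  ]
wc 4.75 [ -41.1615   11.8954   84.1719    0.0036   83.9291 -131.2163] [ 0.4103 -0.2795  0.3301]
```

View pics/wd.png

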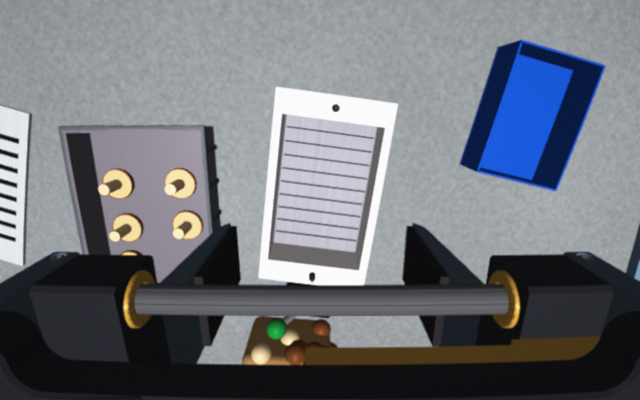

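View pics/wb.png

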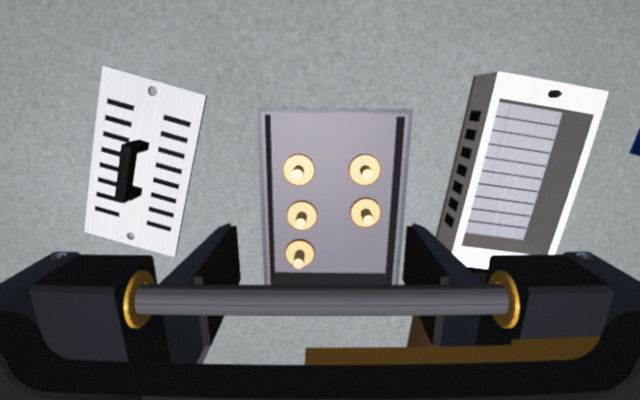

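View pics/wc.png

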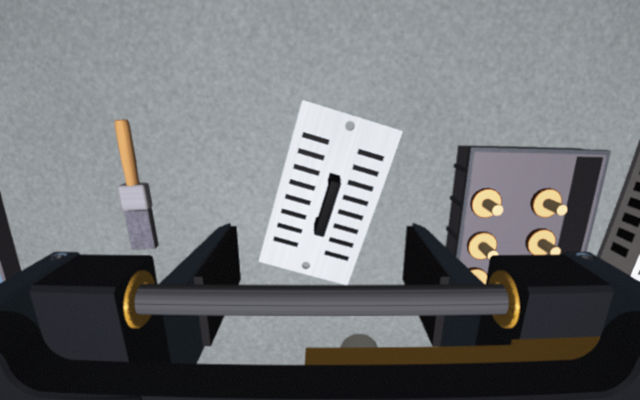

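Views show five shiitake: in wb, cap centres are at about (299,169), (365,169), (302,215), (365,212), (299,253). Drier pins are at (336,107) and (312,277) in wd, cover holes at (350,126) and (306,265) in wc, and the green ball at (276,330) in wd, next to the block.

Run:
```python
from h import *
print("stem tips",world("wb",[(296,172),(366,172),(301,217),(367,213),(298,260)],.055))
print("caps",world("wb",[(299,169),(365,169),(302,215),(365,212),(299,253)],.021))
print("bin top corners",world("wb",[(259,109),(411,109)],.055))
c=world("wd",[(277,87),(397,103),(336,107),(312,273)],np.array([.07,.07,.079,.088]));print("drier",c)
e=c[3]-c[2];print(np.degrees(np.arctan2(e[1],e[0])),np.linalg.norm(e[:2]),(c[2]+c[3])/2)
c=world("wc",[(350,126),(306,265)],.006);e=c[1]-c[0];print("cover",c,np.degrees(np.arctan2(e[1],e[0])),np.linalg.norm(e),c.mean(0))
print("ball",world("wd",[(276,330)],.135))
im=cv2.imread("pics/wd.png");cv2.imwrite("pics/z1.png",cv2.resize(im[70:350,220:420],None,fx=2.1,fy=2.1,interpolation=2))
```

```text
stem tips [[ 0.4701 -0.0317  0.055 ]
 [ 0.4699  0.0618  0.055 ]
 [ 0.5335 -0.026   0.055 ]
 [ 0.5275  0.0654  0.055 ]
 [ 0.5991 -0.0313  0.055 ]]
caps [[ 0.4725 -0.0299  0.021 ]
 [ 0.4723  0.0648  0.021 ]
 [ 0.542  -0.0265  0.021 ]
 [ 0.5372  0.0672  0.021 ]
 [ 0.6039 -0.0321  0.021 ]]
bin top corners [[ 0.3884 -0.0774  0.055 ]
 [ 0.3879  0.1164  0.055 ]]
drier [[0.3419 0.218  0.07  ]
 [0.3603 0.3644 0.07  ]
 [0.3653 0.2893 0.079 ]
 [0.5817 0.2593 0.088 ]]
-7.886740520669924 0.21845522711318094 [0.4735 0.2743 0.0835]
cover [[ 0.3631 -0.237   0.006 ]
 [ 0.5823 -0.3023  0.006 ]] -16.591544178123087 0.228666738827221 [ 0.4727 -0.2696  0.006 ]
ball [[0.6378 0.2142 0.135 ]]
```

View pics/z1.png

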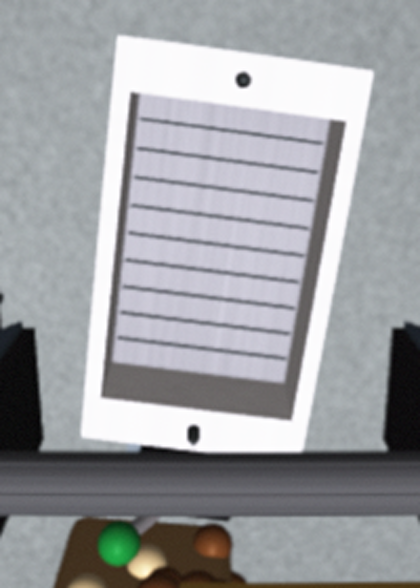

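```bash
cat >> h.py <<'E'
def drier(p,c=(.475,.2745),yaw=-7.6):
    t=np.radians(yaw);return [c[0]+p[0]*np.cos(t)-p[1]*np.sin(t),c[1]+p[0]*np.sin(t)+p[1]*np.cos(t)]
def pick_place(m,slot):
    ctrl.command_gripper(.5)
    ctrl.goto([*m,.16],R(90))
    hit=ctrl.move_l([*m,.029],vel=.12,contact_N=8)
    ctrl.command_gripper(0.)
    w=ctrl.current_grip_width();print("grip",hit,w,ctrl.current_grasp_force())
    ctrl.move_l([*m,.17],vel=.25)
    if ctrl.current_grip_width()<.08: print("missed");return False
    d=drier(slot)
    ctrl.move_l([*d,.17],vel=.25,ori=R(82.4))
    print("at drier",ctrl.current_grip_width())
    hit=ctrl.move_l([*d,.034],vel=.12,contact_N=8)
    print("place",hit,ctrl.current_tool_pos(),ctrl.current_grip_width())
    ctrl.command_gripper(.4)
    ctrl.move_l([*d,.17],vel=.25);print(ctrl.current_t());return True
E
python3 - <<'E'
from h import *
pick_place((.4705,.0625),(-65,-30) and (-.065,-.03))
ctrl.goto([.46,.03,.33],R(90));ctrl.sleep(.2);snap("wrist","w2")
E
```

```text
grip False 0.16542535355610824 29.994882345199585
at drier 0.16998555857312572
place False [0.407  0.2535 0.0345] 0.1656587039713323
13.0083
```

View pics/w2.png

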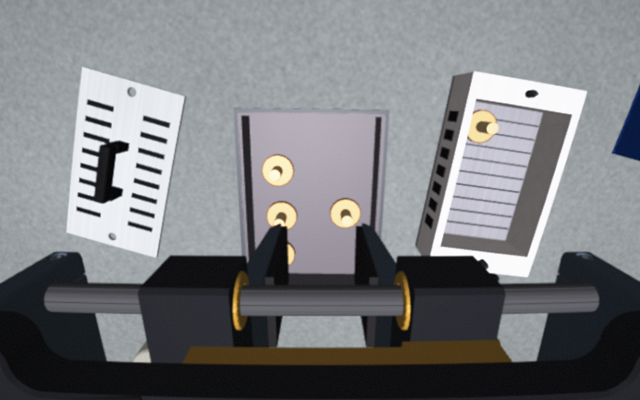

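The first shiitake stands in the tray at (480,126). The other four are undisturbed in the bin.

Run:
```python
from h import *
for m,s in [((.5285,.066),(-.065,.03)),((.470,-.031),(0,-.03)),((.5345,-.0255),(0,.03)),((.5995,-.031),(.065,0))]:
    if not pick_place(m,s): break
ctrl.command_gripper(.4)
ctrl.goto([.46,.12,.33],R(90));ctrl.sleep(.2);snap("wrist","w3")
```

```text
grip False 0.1686483905486458 29.994371831417084
at drier 0.1678239871279152
place False [0.4149 0.313  0.0345] 0.16779263607464331
21.75
grip False 0.1662035642975107 29.998040199279785
at drier 0.16765941180718355
place False [0.4714 0.2449 0.0346] 0.16794438911989606
29.7083
grip False 0.16857888736952037 29.997011125087738
at drier 0.17126648872839334
place False [0.4794 0.3045 0.0346] 0.16468171750090238
37.675
grip False 0.1654151625330621 29.996757209300995
at drier 0.17053931581721396
place False [0.5399 0.2661 0.0347] 0.16332779884373344
45.775
```

View pics/w3.png

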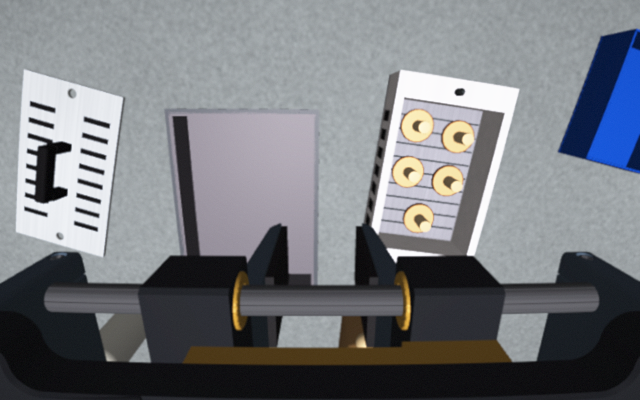

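All five shiitake stand in the tray and the bin is empty. Next I measure each pin and each cover hole from straight above, so calibration bias cancels.

Run:
```python
from h import *
tiles=[]
def look(name,p,yaw,z0):
    u=np.array([np.cos(np.radians(yaw)),np.sin(np.radians(yaw))])
    q=np.array(p)+.08*u
    ctrl.goto([*q,z0+.18],R(90+yaw));ctrl.sleep(.4);im=snap("wrist",name)
    x,y=proj(name,[*p,z0])[0];print(name,x,y);x,y=int(x),int(y)
    t=im[max(y-32,0):y+32,x-32:x+32];np.save(f"pics/{name}_o.npy",[x-32,max(y-32,0)])
    tiles.append(cv2.resize(t,(384,288) if 0 else (290,290),interpolation=cv2.INTER_CUBIC))
look("pb",drier((-.115,0)),-7.6,.07);look("pa",drier((.115,0)),-7.6,.07)
look("hb",(.363,-.237),-16.6,.006);look("ha",(.5823,-.3023),-16.6,.006)
cv2.imwrite("pics/tiles.png",np.vstack([np.hstack(tiles[:2]),np.hstack(tiles[2:])]));print(ctrl.current_t())
```

```text
pb 320.3076525565325 101.81148166961181
pa 319.82282717916377 102.55139499924778
hb 319.9349435562371 102.34308843451576
ha 320.1653080944773 102.66484236246343
53.5667
```

View pics/tiles.png

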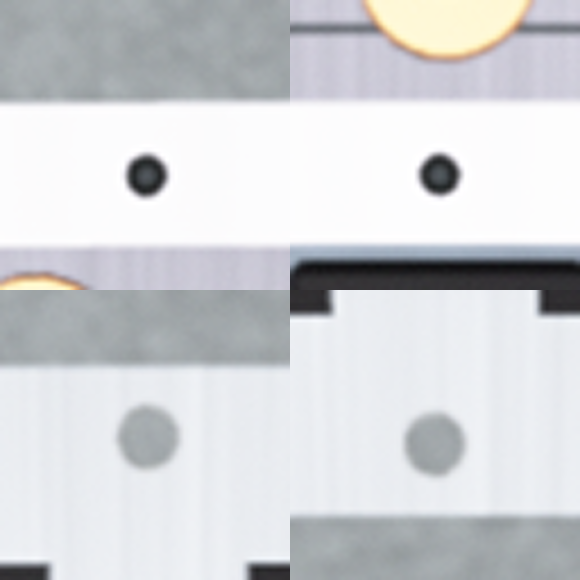

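Both pins are at about (146,175) in their tiles (second tile offset 290), and the holes at (148,437) and (434,444). All are clear, so I compute centroids.

```bash
cat >> h.py <<'E'
def blob(name,z,thr):
    im=cv2.imread(f"pics/{name}.png",0);o=np.load(f"pics/{name}_o.npy")
    t=im[o[1]:o[1]+64,o[0]:o[0]+64]
    n,l,s,c=cv2.connectedComponentsWithStats((t<thr).astype(np.uint8))
    i=min(range(1,n),key=lambda k:np.hypot(*(c[k]-[32,36])))
    w=np.clip(thr+15-t.astype(float),0,None)*cv2.dilate((l==i).astype(np.uint8),np.ones((3,3)))
    Y,X=np.mgrid[:64,:64];uv=o+np.array([(w*X).sum(),(w*Y).sum()])/w.sum()
    return world(name,[uv],z)[0],s[i,4]
E
python3 - <<'E'
from h import *
for a,b,z,t in(("pb","pa",.082,140),("hb","ha",.006,200)):
    (p,n),(q,m)=blob(a,z,t),blob(b,z,t);e=q-p
    print(p,q,n,m,np.linalg.norm(e),np.degrees(np.arctan2(e[1],e[0])),(p+q)/2)
E
```

```text
[0.3661 0.2886 0.082 ] [0.5941 0.2584 0.082 ] 61 59 0.23001950131166424 -7.550353394567746 [0.4801 0.2735 0.082 ]
[ 0.3626 -0.2377  0.006 ] [ 0.583  -0.3033  0.006 ] 143 146 0.2299678723460408 -16.58202603472092 [ 0.4728 -0.2705  0.006 ]
```

```bash
cat >> h.py <<'E'
C,DY=np.array([.4801,.2735]),-7.55
def holehere(name,zplate):
    """hole at the near end, in tool frame (x,y), assuming plate top at zplate"""
    u=np.array([np.cos(np.radians(DY)),np.sin(np.radians(DY))])
    p=np.array(ctrl.current_tool_pos());snap("wrist",name)
    x,y=proj(name,[*(p[:2]-.115*u),zplate])[0].astype(int);print("pred px",x,y)
    o=[x-32,max(y-36,0)];np.save(f"pics/{name}_o.npy",o)
E
python3 - <<'E'
from h import *
g=[.4728,-.2705];a=R(90-16.58)
ctrl.command_gripper(.6)
ctrl.goto([*g,.15],a);ctrl.move_l([*g,.026],vel=.1,contact_N=8)
print(ctrl.current_tool_pos());ctrl.command_gripper(0)
print("w",ctrl.current_grip_width(),ctrl.current_grasp_force())
ctrl.move_l([*g,.2],vel=.1);print(ctrl.current_grip_width())
ctrl.move_l([*C,.2],vel=.15,ori=R(90+DY));print(ctrl.current_grip_width(),ctrl.current_contact_force())
ctrl.move_l([*C,.125],vel=.08);ctrl.sleep(.5)
print(ctrl.current_grip_width(),ctrl.current_tool_pos(),ctrl.current_t())
holehere("held",.105)
E
```

```text
[ 0.4731 -0.2707  0.0265]
w 0.17460972478361644 30.000261962413788
0.1746514286645787
0.1730710935112999 [-0.3112  0.1609 -3.0491]
0.17226074867943436 [0.4801 0.2735 0.125 ] 64.175
pred px 319 32
```

View pics/held.png

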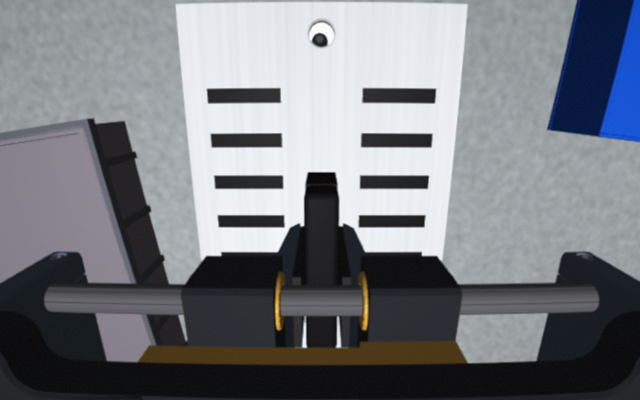

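The hole is at (321,34) against a predicted (319,32), so the grip did not slip, and the pin shows through the hole. I lower the cover.

Run:
```python
from h import *
print(ctrl.current_contact_force(), proj("held",[.3661,.2886,.086]))
hit=ctrl.move_l([*C,.0955],vel=.02,contact_N=8)
print(hit,ctrl.current_tool_pos(),ctrl.current_contact_force(),ctrl.current_grip_width(),ctrl.current_t())
ctrl.sleep(.3);snap("wrist","low");snap("side","lows")
a=cv2.imread("pics/low.png")[:130,180:480];b=cv2.imread("pics/lows.png")[130:230,200:350]
cv2.imwrite("pics/low2.png",np.vstack([cv2.resize(a,(600,260)),cv2.resize(b,(480,320)).__class__ and cv2.copyMakeBorder(cv2.resize(b,(480,320)),0,0,0,120,0)]))
```

```text
[-0.1869 -0.0036 -4.5851] [[319.2702  38.7591]]
True [0.4801 0.2735 0.096 ] [-0.8444 -0.711   5.5266] 0.17351452649387084 65.5917
```

View pics/low2.png

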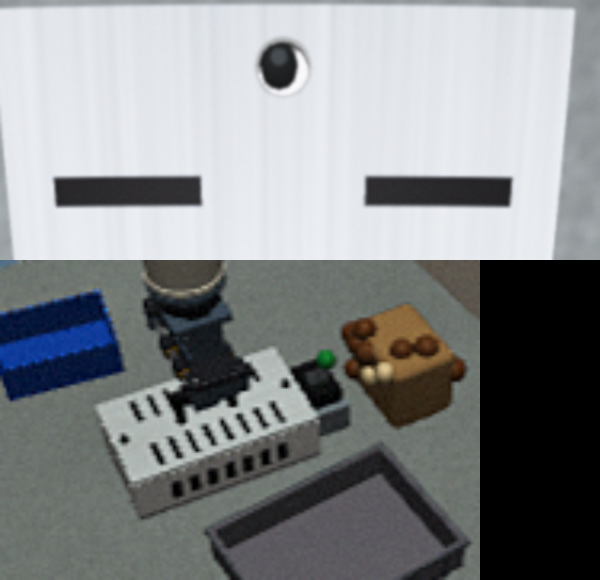

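The cover is seated: both pins show through the holes, and contact came at TCP z = 0.096 as predicted. I release it and push the switch.

Run:
```python
from h import *
D=lambda x,y:drier((x,y),C,DY)
ctrl.command_gripper(.6);ctrl.sleep(.3)
ctrl.move_l([*C,.26],vel=.1)
ctrl.sleep(.3);a=snap("wrist","rel")
ctrl.command_gripper(0)
a=R(90+DY)
ctrl.goto([*D(.16,-.09),.26],a)
print(ctrl.move_l([*D(.16,-.09),.125],vel=.1,contact_N=8))
print(ctrl.move_l([*D(.16,.013),.125],vel=.05,contact_N=12),ctrl.current_tool_pos(),D(.16,.011),ctrl.current_contact_force())
ctrl.move_l([*D(.16,-.05),.125],vel=.1)
ctrl.move_l([*D(.16,-.05),.3],vel=.15)
ctrl.goto([.42,.1,.33],R(90));ctrl.sleep(.3)
b=snap("wrist","end");s=snap("side","ends");t=snap("top","endt")
cv2.imwrite("pics/endv.png",np.hstack([cv2.resize(s[130:230,200:350],(450,300)),cv2.resize(t[140:270,200:300],(300,300)) if 0 else cv2.resize(t[160:270,215:295],(240,300))]))
print(ctrl.current_t())
```

```text
False
False [0.6404 0.2653 0.1251] [np.float64(0.6401581972792926), np.float64(0.26338202175812525)] [-0.0854 -0.2722 -0.8026]
78.05
```

View pics/endv.png

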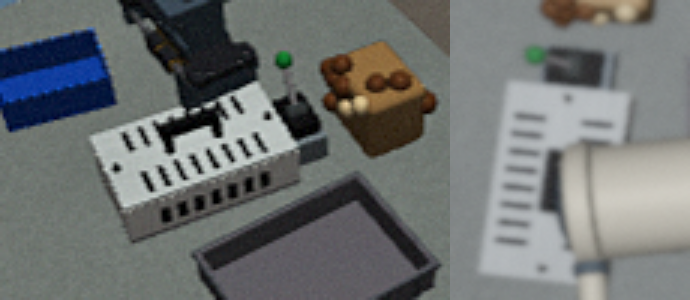

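View pics/end.png

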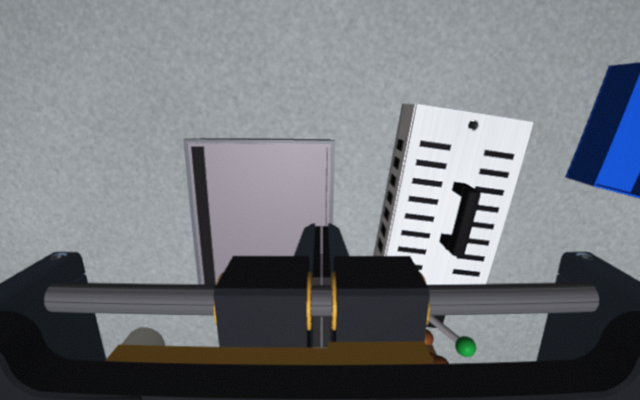

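The cover lies flat on the drier, and the lever leans to +y with the ball at (466,348) in the wrist view. I estimate its angle from that.

Run:
```python
from h import *
for n in("end","ends","endt"):
    im=cv2.imread(f"pics/{n}.png");h=cv2.cvtColor(im,cv2.COLOR_BGR2HSV)
    m=cv2.inRange(h,(45,120,60),(80,255,255));k,l,s,c=cv2.connectedComponentsWithStats(m)
    i=1+s[1:,4].argmax();print(n,c[i],s[i,4])
    th=np.linspace(0,1.1,111)
    P=np.array([[*drier((.16,.08*np.sin(t-.5)),C,DY),.067+.08*np.cos(t-.5)] for t in th])
    e=np.linalg.norm(proj(n,P)-c[i],axis=1);print(th[e.argmin()],e.min())
```

```text
end [465.8456 347.3199] 272
0.99 0.8701832535260815
ends [294.05 148.9 ] 20
1.01 0.8668652711385422
endt [242.9333 179.6   ] 15
0.97 0.1801986351532407
```

```bash
python3 -c "
from bench import ctrl
print(ctrl.sign_off(),ctrl.current_t())"
```

```text
the job is handed in; nothing more can be done
the job is handed in; nothing more can be done
```

I handed the job in at about 78 s: all five shiitake are in the tray, the cover sits on the rim over both pins and is released, and the switch reads about 1.0 rad (fully on) in all three cameras; the sign-off call gave no verdict.

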